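# Load two length bars in a holder and keep them pressed on the spring stop

### The job

Lay the long (80 mm) gauge bar flat in the trough of the bar holder, then lay the short (48 mm) one in the trough behind it, on the side away from the spring stop. Push the two, end to end, against the spring stop with a steady 10 N or so, its plunger about half way in (never ram it), and finish while still holding that push on the short bar, as a third hand for the colleague who will tighten the thumb screw. Leave the 150 mm bar, the micrometer and the loupe where they are.

Things in the scene. Friction and masses are not known exactly. Their poses are not given: they have to be found in the camera images.
- holder: Steel bar holder, fixed: dark base plate 230 x 64 x 12 mm with a trough for bars on it. Origin: centre of the underside, on the table; z up; x runs along the trough, from its open end (-x) to the spring stop (+x). Stop block: x = 84 to 114 mm, 46 mm wide, to z = 42 mm. A brass thumb screw sticks out of the -y fence at x = 30 mm, to y = -45 mm, below z = 24 mm.
- trough (a point): Point on the trough floor, on its centre line, straight above the holder origin (12 mm above the table); axes as the holder. The trough is 22 mm wide inside, between two steel fences 9 mm thick that reach 10 mm above the floor, from x = -112 to x = +70 mm.
- plunger (a joint): Travel of the spring stop, m: 0 at rest, grows as it is pushed towards +x of the holder, hard end at 0.012. Its force is 4 N at the start of travel and rises by 1 N per mm: 10 N at 0.006.
- anvil: The spring stop's round steel head (18 mm across, 5 mm thick) that the bars bear on. Origin: centre of its flat contact face, which looks to -x of the holder; at rest 66 mm along the holder's x from the holder's origin, 25 mm above the table. Axes as the holder's. It moves with the plunger.
- long_bar: Loose plain steel gauge bar 18 x 80 x 26 mm, about 0.3 kg. Origin: centre of its underside; its length is along its y, its width (18 mm, grasp across it) along x, its height (26 mm) along z. Starts lying on the table to the left of the holder. In the trough it stands 16 mm proud of the fences.
- short_bar: Loose plain steel gauge bar 18 x 48 x 26 mm, about 0.18 kg. Origin: centre of its underside; its length is along its y, width along x, height along z. Starts on the table to the left of the holder. It goes in second, its end against the long bar's.
- spare_bar: Bystander: loose gauge bar 18 x 150 x 26 mm lying on the table at the right; leave alone. Origin: centre of its underside, length along y.
- micrometer: Bystander: digital micrometer 70 x 205 x 29 mm lying at the right; leave alone. Origin: centre of its underside.
- loupe: Bystander: black loupe, 33 mm across, 32 mm high, behind the work; leave alone. Origin: centre of its underside.
There are look-alikes about, which are no part of the job. Several things look just like the short_bar: the one meant starts farthest from the robot's base.

How it is judged (in metres and radians):
On the way, in this order (a step that is already met when the one before it is completed fails the run):
1. the long bar lies flat in the trough (y of long_bar in the frame of holder between -0.004 and 0.004 m and z of long_bar in the frame of holder between 0.008 and 0.016 m and x of long_bar in the frame of holder between -0.11 and 0.05 m and angle between the y axis of long_bar and the x axis of holder, either way round below 0.08 rad and angle between long_bar's own z axis and vertical below 0.08 rad), for 0.2 s.
2. the short bar lies in the trough too, behind the long bar (on the side away from the spring stop) (all of step 1 and y of short_bar in the frame of holder between -0.004 and 0.004 m and z of short_bar in the frame of holder between 0.008 and 0.016 m and x of short_bar in the frame of holder between -0.11 and 0.05 m and angle between the y axis of short_bar and the x axis of holder, either way round below 0.08 rad and angle between short_bar's own z axis and vertical below 0.08 rad and (y of short_bar in the frame of long_bar below -0.055 m or y of short_bar in the frame of long_bar above 0.055 m)), for 0.2 s.
At the end, for the whole second after the job is handed in: Both bars lie in the trough (4 mm, 0.08 rad), the long one on the spring stop, the short one end to end behind it and touched by the robot, both still; the plunger is in by 3 to 9.5 mm and the long bar bears on the stop with 6 to 15 N, through the last second (all of step 1 and y of short_bar in the frame of holder between -0.004 and 0.004 m and z of short_bar in the frame of holder between 0.008 and 0.016 m and x of short_bar in the frame of holder between -0.11 and 0.05 m and angle between the y axis of short_bar and the x axis of holder, either way round below 0.08 rad and angle between short_bar's own z axis and vertical below 0.08 rad and x of long_bar in the frame of holder above 0 m and x of short_bar in the frame of holder below -0.025 m and value of joint plunger between 0.003 and 0.0095 m and contact force between long_bar and anvil between 6 and 15 N and contact force between long_bar and short_bar above 5 N and contact force between any of the fingers, the arm and short_bar above 2 N and linear speed of each of long_bar, short_bar below 0.01 m/s); the arm keeps its last pose, push and grip.
It fails at once if the spring stop is rammed: over 25 N on it (contact force between anvil and anything else above 25 N).
It fails at once if the 150 mm bar, the micrometer or the loupe is moved by more than 20 mm (distance of any of spare_bar, micrometer, loupe from where it was at the start of the episode above 0.02 m).
It also fails if it takes over 61 s, if anything falls off the work surface, if the arm or the gripper's body presses on something with over 40 N, if the wrist force passes 120 N, or if a joint passes its speed limit or range.

### The arm

A 6-joint arm with a two-finger parallel gripper is mounted at the origin on a cart in front of the work surface, level with it; the furniture and walls round the work are solid. World frame = base frame: x ahead of the robot, y to its left, z up, the work surface at z = 0. Lengths are in mm, angles in rad, forces in N, time in s.
With the tool pointing down it reaches from about 275 to 750 mm from the base axis. Payload 10.2 kg.
Tool frame: the origin (TCP) lies midway between the tips of the shut fingers; the grasp point (between the pads) lies 19 mm behind it; z points along the fingers, y is the line along which they close (so a half turn about z gives the same grasp; the last joint's range is limited). The gripper opens to 85 mm and grips with 20 to 120 N. Pads are 22 mm wide; open, the fingers measure 114 mm over their backs; the gripper's body (76 mm by 85 mm) begins 54 mm behind the grasp point. The pads swing forward as they close: fully open they stand 13 mm farther back than shut.
Start: joints at [1.097, 0.313, 1.498, -0, 1.331, -0.223], TCP at [130.307, 508.578, 231.294] pointing down, gripper open.
Joint ranges: [-2.94, 2.94], [-0.97, 2.17], [0.19, 2.56], [-1.23, 4.37], [0.02, 3.11], [-2.88, 2.88]. Speed limits (rad/s): [2.39, 2.39, 3.01, 3.14, 3.14, 3.14].

### API

Orientations are given as a unit quaternion [w, x, y, z].
In Python, from rig import ctrl gives the robot as it stands.
- The arm moves only by the tool send_rows, never from a script. Its argument "targets" is a list of rows, each a list of 7 numbers: the closure, from -1 (fully open) to 1 (shut), so that 0 is half open, then the shift along the tool's x, y, z in m, then the turn, a rotation vector about the tool's x, y, z in rad. In form: [[claw, dx, dy, dz, ax, ay, az], ...]. A call has exactly 10 rows; each row shifts and turns the commanded pose from where the row before left it, along the tool's axes as they then stand; what a row does not reach is not made up. A row lasts 1/8 s, in which the tool goes at most 62.5 mm and 10.7 degrees, less where a joint would pass 70% of its speed; a pose out of reach is approached as far as the arm can. A call with a gripper value outside its range is refused whole. The fingers move at their own pace and stop on an object; "squeeze" is the grip in N (left out, the last holds). Time passes only in rows, so rows that do not move let the fingers close, or fill a call up. It gives the time, the measured TCP pose, the force, the opening and the grip force at its end, in the units of the state.
- ctrl.sense(): the state, without advancing time (a new reading comes with each control period).
- ctrl.capture(name): name is "side" or "top" or "wrist"; returns a dict with "img" (420x560x3 uint8, red, green, blue), "camera_matrix" (3x3 intrinsics, pixels), "k1" (the pictures are not rectified: a ray, as slopes to the right and down, at radius r is drawn at 1 + k1 r^2 times it, then the intrinsics apply), "R" (3x3) and "t" (3): a world point X has camera coordinates R X + t. Camera axes: x right, y down, z forward; pixel columns grow to the right and rows downward; lengths in mm; the calibration is good to about 2 mm. A picture is of the moment at which its call begins. There is no depth.
- ctrl.finish_job(): hands the job in; it is judged then, once.
Trained networks look in a picture, given as the dict that the camera call returned (one of the last four; its "shot" number tells which), for a name from the list of things; names that differ only in an ending like _2 or _b are one class to them, and where a whole thing is asked for, a point or a joint stands for the part that bears it (a point fixed in the world has none). Each returns a list of dicts, best first, with "score" (0 to 1); they miss things now and then, are a little off and sometimes report something else, mostly with a low value. They report only what shows in the picture. A call takes as long as a camera call. They do not tell look-alikes from the thing itself.
- ctrl.boxes_of(query, picture): "extent" ([left, top, width, height] in pixels, round what is visible of it).
- ctrl.landmark_of(query, picture): "point" ([column, row] in pixels: a listed point, or the origin of a listed thing).
The state is a dict: "time_s": time; "joints": joint angles; "dq": joint speeds; "tau": joint torques, N m; "eef_pos": TCP position; "ee_rot": TCP orientation; "force": force on the tool from outside, world axes, zero at the start; "wrist_torque": the same for the moment, N m; "grip_width": opening from 0.0 (shut) to 1.0 (fully open); "grip_force": force on a finger pad.
Only numpy, scipy, OpenCV 4.12 (cv2) and the standard library are available. Lean on these libraries where they do the work, as an engineer would, in place of code of your own. Each camera call takes 0.05 s, during which the arm holds its last target. There are 200 camera calls.

## Working session

There is one attempt and no reset: what is moved stays moved. The work goes in short steps, Python scripts to look and compute and a tool call to move; the robot and the scene stay as the last step left them, time stands still between calls to the robot, and variables do not carry over. Pictures are saved under pics/ and viewed, at most 10 in all, crops included, and the job is handed in when it is done.

Besides the shell and the picture viewer there is one more tool, called by a JSON object that holds its "api" and its "payload", one argument or row to a line. send_rows: Moves the arm, as the interface text tells. Its arguments: {"type":"object","properties":{"targets":{"type":"array"},"squeeze":{"type":"number"}},"required":["targets"]}

```bash
ls; mkdir -p pics; cat > h.py <<'E'
import numpy as np, cv2
from scipy.spatial.transform import Rotation as Rn
from rig import ctrl
def proj(X,p):
    c=(np.asarray(X,float).reshape(-1,3)@np.array(p["R"]).T)+np.array(p["t"]); s=c[:,:2]/c[:,2:]
    r2=(s**2).sum(1,keepdims=True); s=s*(1+p["k1"]*r2); K=np.array(p["camera_matrix"])
    return s@K[:2,:2].T+K[:2,2]
def ray(px,p):
    K=np.array(p["camera_matrix"]); d=(np.array(px,float)-K[:2,2])@np.linalg.inv(K[:2,:2]).T; s=d.copy()
    for _ in range(20): s=d/(1+p["k1"]*(s@s))
    R=np.array(p["R"]); return -R.T@np.array(p["t"]), R.T@np.array([s[0],s[1],1])
def onz(px,z,p):
    o,d=ray(px,p); return o+d*(z-o[2])/d[2]
def save(p,n): cv2.imwrite(f"pics/{n}.png",p["img"][:,:,::-1])
def st():
    s=ctrl.sense(); q=s["ee_rot"]; R=Rn.from_quat([q[1],q[2],q[3],q[0]]).as_matrix()
    return s,R
E
python3 - <<'E'
from h import *
s,R=st(); print({k:np.round(v,3) for k,v in s.items()}); print(R.round(3))
for n in("top","side","wrist"):
    p=ctrl.capture(n); save(p,n+"0"); print(n,"cam at",(-np.array(p["R"]).T@np.array(p["t"])).round(0),p["k1"])
    for q in("holder","trough","anvil","long_bar","short_bar","spare_bar","micrometer","loupe"):
        for d in ctrl.landmark_of(q,p)[:6]:
            if d["score"]>.25: print(q,round(d["score"],2),np.round(d["point"],1),onz(d["point"],{"trough":12,"anvil":25}.get(q,0),p).round(0))
E
```

```text
pics
{'time_s': np.float64(0.0), 'joints': array([ 1.097,  0.313,  1.498, -0.   ,  1.331, -0.223]), 'dq': array([ 0.   , -0.   ,  0.001,  0.001,  0.002, -0.   ]), 'tau': array([ 3.0000e-03, -4.1228e+01, -2.5974e+01, -0.0000e+00,  4.0000e-03,
       -0.0000e+00]), 'eef_pos': array([130.165, 508.329, 230.742]), 'ee_rot': array([-0.   ,  0.125,  0.992, -0.001]), 'force': array([ 0.143, -0.613,  0.173]), 'wrist_torque': array([0.012, 0.003, 0.024]), 'grip_force': np.float64(0.0), 'grip_width': np.float64(0.997)}
[[-0.969  0.248 -0.001]
 [ 0.248  0.969 -0.001]
 [ 0.    -0.001 -1.   ]]
top cam at [ 329.  -50. 1022.] -0.10472980452602541
holder 0.73 [272.  218.5] [526. -42.   0.]
trough 0.57 [269.8 216.8] [529. -36.  12.]
anvil 0.54 [293.6 212.1] [ 535. -101.   25.]
long_bar 0.61 [159.  188.6] [633. 271.   0.]
short_bar 0.7 [176.2 235.1] [498. 223.   0.]
short_bar 0.55 [206.4 249.9] [452. 141.   0.]
short_bar 0.51 [170.1 268.4] [408. 241.   0.]
short_bar 0.43 [187.  300.7] [320. 197.  -0.]
spare_bar 0.7 [387.  226.4] [ 483. -355.    0.]
spare_bar 0.29 [393.9 166.8] [ 652. -397.    0.]
micrometer 0.55 [394.  169.6] [ 644. -397.    0.]
loupe 0.64 [211.4 157.8] [714. 119.   0.]
side cam at [499. 929. 832.] -0.04429790144570835
holder 0.72 [287.3 315.3] [505. 228.   0.]
holder 0.68 [283.5 232.6] [520. -54.   0.]
trough 0.81 [281.4 231.1] [525. -46.  12.]
anvil 0.58 [279.6 216.8] [531. -90.  25.]
long_bar 0.89 [225.8 326. ] [638. 261.   0.]
short_bar 0.89 [327.9 322.5] [417. 246.   0.]
short_bar 0.76 [286.3 317.2] [507. 233.   0.]
short_bar 0.55 [367.5 302.9] [324. 188.   0.]
short_bar 0.51 [310.3 289.6] [453. 150.  -0.]
spare_bar 0.83 [296.5 169.5] [ 485. -364.    0.]
micrometer 0.81 [244.4 164.8] [ 653. -389.    0.]
loupe 0.59 [203.9 277.3] [707. 116.   0.]
wrist cam at [ 67. 525. 374.] -0.06449658855618796
short_bar 0.51 [ 95.6 380.9] [332. 197.   0.]
```

View pictures.

```bash
python3 - <<'E'
import cv2
a=cv2.imread("pics/top0.png")[130:330,130:330]; b=cv2.imread("pics/side0.png")[200:350,180:400]
cv2.imwrite("pics/top0c.png",cv2.resize(a,None,fx=3,fy=3,interpolation=cv2.INTER_CUBIC))
cv2.imwrite("pics/side0c.png",cv2.resize(b,None,fx=3.5,fy=3.5,interpolation=cv2.INTER_CUBIC))
E
```

```text
(no output)
```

View pics/top0c.png

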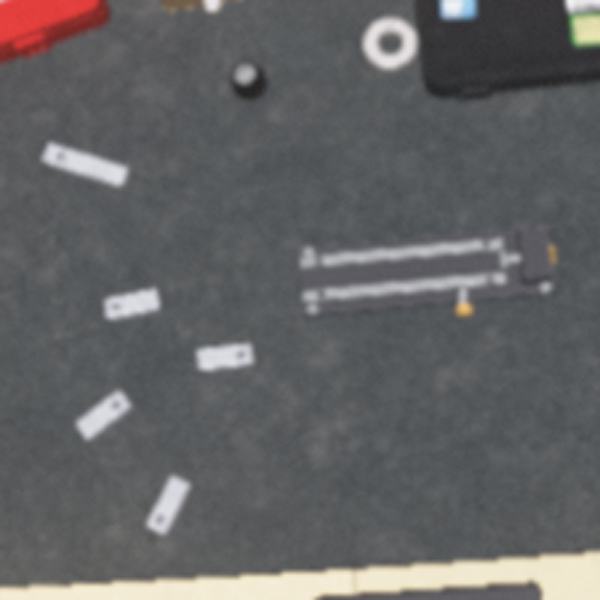

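View pics/side0c.png

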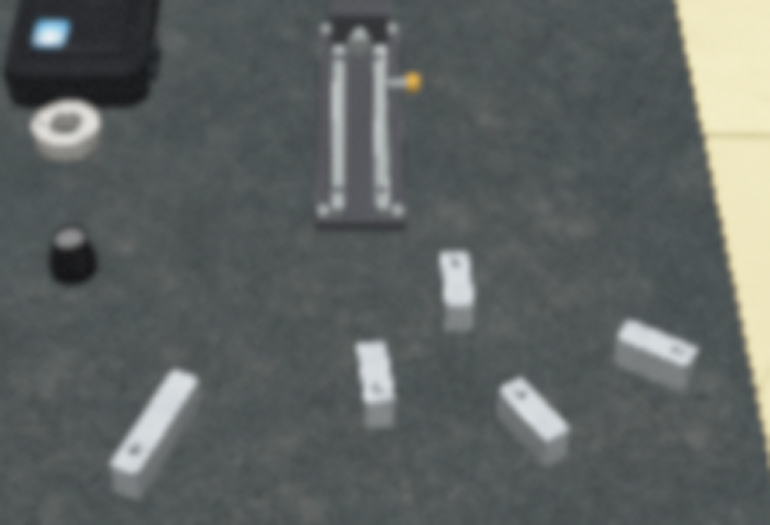

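The top view shows the long bar at crop (85,163), and the farthest short bar at (132,303) is the one to use. The trough runs from about (310,275) to the stop at (535,255), almost along world -y. The side view agrees. Next I'll get precise poses by fitting silhouettes.

```bash
cat >> h.py <<'E'
from scipy.optimize import minimize
def barmask(p,thr=None):
    g=p["img"].astype(float).min(2); return g
def fitbar(pics,x0,L,z0=0,W=18,H=26,free=(12,12,.25)):
    """maximise brightness contrast between the top face of the bar and a ring round it (x,y,yaw)"""
    def face(x,y,a,m):
        c,s=np.cos(a),np.sin(a); l,w=L/2+m,W/2+m
        return np.array([[x+u*w*c-v*l*s,y+u*w*s+v*l*c,z0+H] for u,v in((1,1),(1,-1),(-1,-1),(-1,1))])
    S=8
    ims=[(p,cv2.GaussianBlur(p["img"].astype(np.float32).mean(2),(0,0),.7)) for p in pics]
    def cost(q):
        t=0
        for p,g in ims:
            def m(mm):
                P=np.zeros(g.shape,np.uint8); cv2.fillConvexPoly(P,np.round(proj(face(*q,mm),p)*S*2).astype(np.int32),255,cv2.LINE_AA,4); return P/255.
            a=m(0);b=m(5)-a; b[b<0]=0
            t-=(a*g).sum()/a.sum()-(b*g).sum()/b.sum()
        return t
    best=None
    for da in np.linspace(-free[2],free[2],5):
        r=minimize(cost,[x0[0],x0[1],x0[2]+da],method="Nelder-Mead",options=dict(initial_simplex=[[x0[0],x0[1],x0[2]+da],[x0[0]+6,x0[1],x0[2]+da],[x0[0],x0[1]+6,x0[2]+da],[x0[0],x0[1],x0[2]+da+.15]],xatol=.05,fatol=.01))
        if best is None or r.fun<best.fun: best=r
    return best.x.round(3),round(best.fun,1)
E
python3 - <<'E'
from h import *
t=ctrl.capture("top"); s=ctrl.capture("side")
def c(x,y): return np.array([130+x/3,130+y/3])
def yaw(a,b,z):
    A,B=onz(a,z,t),onz(b,z,t); d=B-A; print("  ends",A.round(0),B.round(0),np.linalg.norm(d).round(1)); return (A+B)/2,np.arctan2(-d[0],d[1])
for nm,a,b,L in(("long",c(47,150),c(126,177),80),("short",c(106,309),c(158,297),48)):
    m,y=yaw(a,b,26); print(nm,m.round(1),round(y,3))
    for P in([t],[s],[t,s]): print(fitbar(P,(m[0],m[1],y),L))
for a,b in((c(318,258),c(500,243)),(c(310,296),c(505,279))):
    m,y=yaw(a,b,22); print("fence",m.round(1),round(y,3))
E
```

```text
ends [653. 300.  26.] [622. 226.  26.] 80.5
long [637.4 263.3  26. ] 2.743
(array([637.911, 266.017,   2.774]), np.float64(-80.6))
(array([639.382, 265.035,   2.762]), np.float64(-79.7))
(array([638.833, 265.558,   2.761]), np.float64(-158.4))
  ends [501. 245.  26.] [509. 198.  26.] 47.9
short [504.9 221.8  26. ] -2.978
(array([505.48 , 223.28 ,  -3.025]), np.float64(-80.9))
(array([506.754, 222.7  ,  -3.01 ]), np.float64(-81.7))
(array([506.149, 223.094,  -3.011]), np.float64(-161.3))
  ends [535.  54.  22.] [ 538. -110.   22.] 163.6
fence [536.8 -27.7  22. ] -3.125
  ends [502.  63.  22.] [ 505. -111.   22.] 174.2
fence [503.4 -24.4  22. ] -3.12
```

```bash
cat >> h.py <<'E'
def plan(xyz,yaw,n,claw,start=None):
    """rows in tool axes to TCP xyz (mm), tool y at world angle yaw, pointing down"""
    s,R=st(); p=np.array(s["eef_pos"]); y=np.array([np.cos(yaw),np.sin(yaw),0]); z=np.array([0,0,-1.]); G=np.stack([np.cross(y,z),y,z],1)
    w=Rn.from_matrix(R.T@G).as_rotvec()/n; d=(np.array(xyz)-p)/n/1000; st_=Rn.from_rotvec(w); C=Rn.from_matrix(R)
    for i in range(n):
        r=np.r_[claw,C.inv().apply(d),w]; print([float(v) for v in r.round(4)],end=",\n"); C=C*st_
def show():
    s,R=st(); print("t",round(float(s["time_s"]),2),"pos",np.round(s["eef_pos"],2),"yaw",np.arctan2(R[1,1],R[0,1]).round(4),"z",R[:,2].round(3),"F",np.round(s["force"],1),"gw",np.round(s["grip_width"],3),"gf",np.round(s["grip_force"],1))
E
python3 -c "
from h import *
plan((638.8,265.6,90),-.381,10,-.3)"
```

```text
[-0.3, -0.0553, -0.0109, 0.0141, -0.0, 0.0, 0.1701],
[-0.3, -0.0563, -0.0014, 0.0141, -0.0, 0.0, 0.1701],
[-0.3, -0.0558, 0.0082, 0.0141, -0.0, 0.0, 0.1701],
[-0.3, -0.0536, 0.0175, 0.0141, -0.0, 0.0, 0.1701],
[-0.3, -0.0498, 0.0263, 0.0141, -0.0, 0.0, 0.1701],
[-0.3, -0.0447, 0.0344, 0.0141, -0.0, 0.0, 0.1701],
[-0.3, -0.0382, 0.0414, 0.0141, -0.0, 0.0, 0.1701],
[-0.3, -0.0307, 0.0473, 0.0141, -0.0, 0.0, 0.1701],
[-0.3, -0.0222, 0.0518, 0.0141, -0.0, 0.0, 0.1701],
[-0.3, -0.0131, 0.0548, 0.0141, -0.0, 0.0, 0.1701],
```

{"api": "send_rows", "payload": {
  "targets": [
    [-0.3,-0.055,-0.011,0.014,0,0,0.17],
    [-0.3,-0.056,-0.001,0.014,0,0,0.17],
    [-0.3,-0.056,0.008,0.014,0,0,0.17],
    [-0.3,-0.054,0.0175,0.014,0,0,0.17],
    [-0.3,-0.05,0.026,0.014,0,0,0.17],
    [-0.3,-0.045,0.034,0.014,0,0,0.17],
    [-0.3,-0.038,0.041,0.014,0,0,0.17],
    [-0.3,-0.031,0.047,0.014,0,0,0.17],
    [-0.3,-0.022,0.052,0.014,0,0,0.17],
    [-0.3,-0.013,0.055,0.014,0,0,0.17]
  ],
  "squeeze": 60
}}

```text
time_s: 2.7
eef_pos: [639.9, 264.0, 90.8]
ee_rot: [-0.0, 0.83, 0.558, 0.0]
force: [-1.1, -0.0, 0.6]
grip_width: 0.652
grip_force: 0.0
```

```bash
python3 - <<'E'
from h import *
show()
t=ctrl.capture("top"); s=ctrl.capture("side"); w=ctrl.capture("wrist"); save(w,"w1"); show()
print(fitbar([w],(638.8,265.6,2.761),80))
for q in("holder","trough","anvil","plunger"):
    for p,n in((t,"t"),(s,"s"),(w,"w")):
        for d in ctrl.landmark_of(q,p)[:2]:
            if d["score"]>.3: print(q,n,round(d["score"],2),onz(d["point"],{"trough":12,"anvil":25}.get(q,0),p).round(1))
E
```

```text
t 2.7 pos [639.86 263.98  90.82] yaw -0.3858 z [ 0.  0. -1.] F [-1.1 -0.   0.6] gw 0.652 gf 0.0
t 2.85 pos [639.36 263.12  89.24] yaw -0.3831 z [-0.002 -0.001 -1.   ] F [-0.8  0.6 -0.3] gw 0.649 gf 0.0
(array([639.029, 266.857,   2.761]), np.float64(-94.9))
holder t 0.73 [521.4 -37.7   0. ]
holder s 0.78 [527.1 -45.9   0. ]
trough t 0.72 [530.9 -40.2  12. ]
anvil t 0.44 [ 527.1 -105.9   25. ]
anvil s 0.57 [ 533.2 -105.5   25. ]Traceback (most recent call last):
  File "<stdin>", line 7, in <module>
ValueError: it knows: anvil, holder, long_bar, loupe, micrometer, short_bar, spare_bar, trough
```

View pics/w1.png

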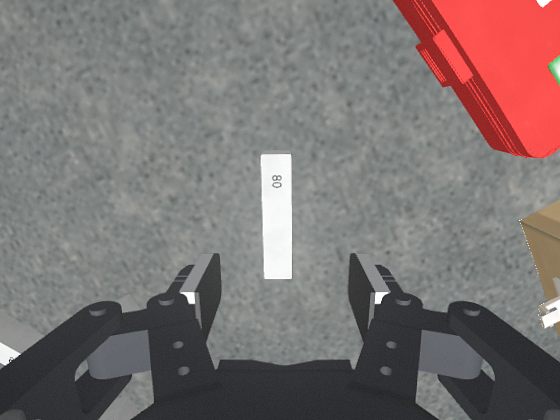

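The wrist view shows the long bar, marked "80", centred between the fingers at column 277, rows 154–280. The fit agrees to within 1 mm, so I'll descend and grip.

```bash
python3 -c "
from h import *
plan((638.9,266.2,12),-.381,1,-.3)"
```

```text
[-0.3, 0.001, 0.0006, 0.0798, 0.0005, -0.0003, 0.0019],
```

{"api": "send_rows", "payload": {
  "targets": [
    [-0.3,0.001,0.0005,0.016,0,0,0],
    [-0.3,0,0,0.018,0,0,0],
    [-0.3,0,0,0.018,0,0,0],
    [-0.3,0,0,0.016,0,0,0],
    [-0.3,0,0,0.009,0,0,0],
    [-0.3,0,0,0,0,0,0],
    [0.7,0,0,0,0,0,0],
    [1,0,0,0,0,0,0],
    [1,0,0,0,0,0,0],
    [1,0,0,0,0,0,0]
  ],
  "squeeze": 60
}}

```text
time_s: 4.55
eef_pos: [639.5, 265.9, 15.3]
ee_rot: [0.0, 0.828, 0.561, 0.001]
force: [-1.0, -0.1, 5.8]
grip_width: 0.191
grip_force: 61.4
```

```bash
python3 - <<'E'
from h import *
show()
# holder fit: the bright fences as two parallel bars, top face z=22
t=ctrl.capture("top"); s=ctrl.capture("side")
def strip(q,y0,y1,x0,x1,z):
    x,y,a=q; c,n=np.cos(a),np.sin(a)
    return np.array([[x+u*c-v*n,y+u*n+v*c,z] for u,v in((x0,y0),(x1,y0),(x1,y1),(x0,y1))])
def cost(q,P):
    tot=0
    for p in P:
        g=p["img"].astype(np.float32).mean(2)
        def m(*a):
            M=np.zeros(g.shape,np.uint8); cv2.fillConvexPoly(M,np.round(proj(strip(q,*a),p)*16).astype(np.int32),255,cv2.LINE_AA,4); M=M/255.; return (M*g).sum()/M.sum()
        b=m(11,20,-112,70,22)+m(-20,-11,-112,70,22)
        tot-=b-m(-8,8,-112,60,12)-.5*m(20.5,28,-112,70,12)-.5*m(-28,-20.5,-112,20,12)
        tot-=.5*((m(11,20,-112,-100,22)+m(-20,-11,-112,-100,22)+m(11,20,58,70,22)+m(-20,-11,58,70,22))/2-(m(11,20,-124,-114,10)+m(-20,-11,-124,-114,10)+m(11,20,72,82,12)+m(-20,-11,72,82,12))/2)
    return tot
for P,n in(([t],"t"),([s],"s"),([t,s],"ts")):
    q0=(524,-41,-1.551); r=min((minimize(cost,q0,(P,),method="Nelder-Mead",options=dict(initial_simplex=[q0,(q0[0]+d,q0[1],q0[2]),(q0[0],q0[1]+d,q0[2]),(q0[0],q0[1],q0[2]+.05)],xatol=.02,fatol=.01)) for d in(-8,-4,4,8)),key=lambda r:r.fun)
    print(n,r.x.round(3),round(r.fun,1))
E
```

```text
t 4.55 pos [639.53 265.91  15.26] yaw -0.3799 z [ 0.001  0.    -1.   ] F [-1.  -0.1  5.8] gw 0.191 gf 61.4
t [522.068 -41.568  -1.543] -144.1
s [522.875 -41.015  -1.539] -82.4
ts [522.275 -41.3    -1.543] -225.5
```

```bash
python3 -c "
from h import *
plan((639.5,265.9,75),-.38,2,1)
print()
plan((522.7,-56.3,100),.028,8,1)"
```

```text
[1.0, 0.0, 0.0, -0.0299, 0.0006, -0.0004, 0.0001],
[1.0, -0.0, 0.0, -0.0299, 0.0006, -0.0004, 0.0001],

[1.0, -0.0428, 0.0014, -0.0106, 0.0002, -0.0001, -0.051],
[1.0, -0.0428, -0.0008, -0.0106, 0.0002, -0.0001, -0.051],
[1.0, -0.0427, -0.003, -0.0106, 0.0002, -0.0001, -0.051],
[1.0, -0.0425, -0.0052, -0.0106, 0.0002, -0.0001, -0.051],
[1.0, -0.0422, -0.0073, -0.0106, 0.0002, -0.0001, -0.051],
[1.0, -0.0418, -0.0095, -0.0106, 0.0002, -0.0001, -0.051],
[1.0, -0.0412, -0.0116, -0.0106, 0.0002, -0.0001, -0.051],
[1.0, -0.0406, -0.0137, -0.0106, 0.0002, -0.0001, -0.051],
```

{"api": "send_rows", "payload": {
  "targets": [
    [1,0,0,-0.03,0,0,0],
    [1,0,0,-0.03,0,0,0],
    [1,-0.043,0.0015,-0.003,0,0,-0.051],
    [1,-0.043,-0.001,-0.003,0,0,-0.051],
    [1,-0.043,-0.003,-0.003,0,0,-0.051],
    [1,-0.0425,-0.005,-0.003,0,0,-0.051],
    [1,-0.042,-0.0075,-0.003,0,0,-0.051],
    [1,-0.042,-0.0095,-0.003,0,0,-0.051],
    [1,-0.041,-0.0115,-0.003,0,0,-0.051],
    [1,-0.0405,-0.0135,-0.004,0,0,-0.051]
  ],
  "squeeze": 60
}}

```text
time_s: 5.9
eef_pos: [521.2, -57.8, 98.8]
ee_rot: [-0.001, 0.697, 0.718, -0.0]
force: [0.9, -0.3, -3.8]
grip_width: 0.191
grip_force: 60.2
```

```bash
python3 - <<'E'
from h import *
for i in range(3): ctrl.capture("top")
show()
w=ctrl.capture("wrist"); save(w,"w2"); show()
for q in("holder","trough","long_bar"):
    for d in ctrl.landmark_of(q,w)[:2]: print(q,round(d["score"],2),np.round(d["point"]),onz(d["point"],{"trough":12,"long_bar":80}.get(q,0),w).round(1))
fence=[[sx,sy] for sy in(-20,-11,11,20) for sx in(-112,-60,-30)]
a=-1.543; c,n=np.cos(a),np.sin(a)
for u,v in fence: print(u,v,proj([522.3+u*c-v*n,-41.3+u*n+v*c,22],w)[0].round(0))
E
```

```text
t 6.05 pos [521.63 -58.09  99.05] yaw 0.0252 z [-0.001  0.    -1.   ] F [-0.3  0.6 -4.2] gw 0.19 gf 60.2
t 6.1 pos [521.88 -57.03  98.96] yaw 0.0262 z [-0.001  0.    -1.   ] F [ 0.   0.  -3.5] gw 0.191 gf 60.2
holder 0.96 [286. 186.] [523.2 -40.7   0. ]
long_bar 0.56 [284. 258.] [522.4 -60.8  80. ]
-112 -20 [250.   4.]
-60 -20 [252.  97.]
-30 -20 [253. 147.]
-112 -11 [265.   4.]
-60 -11 [267.  97.]
-30 -11 [267. 147.]
-112 11 [304.   4.]
-60 11 [303.  97.]
-30 11 [303. 147.]
-112 20 [319.   4.]
-60 20 [318.  97.]
-30 20 [317. 147.]
```

View pics/w2.png

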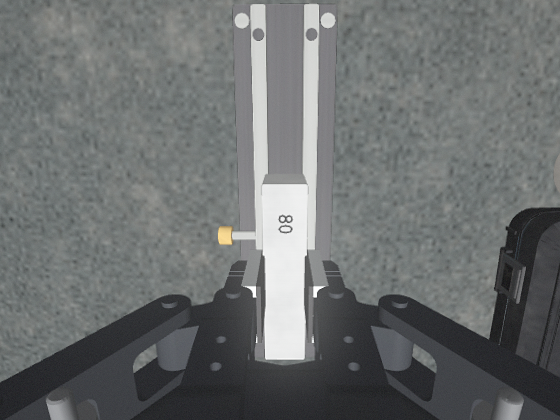

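```bash
python3 - <<'E'
from h import *
w=ctrl.capture("wrist"); print(w["R"]); 
from scipy.optimize import least_squares
px=np.array([(262,184),(306,184),(304.5,360),(265,360)],float); B=np.array([(-9,40,26),(9,40,26),(9,-40,26),(-9,-40,26)],float)
f=lambda q:(proj(Rn.from_rotvec(q[3:]).apply(B)+q[:3],w)-px).ravel()
for flip in(0.028,):
  r=least_squares(f,[522,-57,84,0,0,flip]); print(r.x.round(3),r.fun.round(1))
show()
E
```

```text
[[ 9.99573914e-01  2.91885881e-02  1.32253708e-04]
 [ 2.81460472e-02 -9.65052234e-01  2.60541714e-01]
 [ 7.73247652e-03 -2.60426979e-01 -9.65462582e-01]]
[ 5.23277e+02 -5.94300e+01  7.85380e+01 -9.00000e-02 -9.00000e-03
  3.40000e-02] [ 0.   0.1 -0.  -0.1  0.1  0.  -0.1 -0. ]
t 6.3 pos [522.32 -55.82  99.  ] yaw 0.0291 z [-0.001  0.    -1.   ] F [ 0.5 -0.4 -2.8] gw 0.187 gf 60.2
```

The wrist view shows the fences at columns 251–266 and 304–319, matching the fitted holder. The bar is centred at column 284, directly over the trough. I'll lower it in short steps.

{"api": "send_rows", "payload": {
  "targets": [
    [1,0,0,0.012,0,0,0],
    [1,0,0,0.014,0,0,0],
    [1,0,0,0.014,0,0,0],
    [1,0,0,0.01,0,0,0],
    [1,0,0,0.006,0,0,0],
    [1,0,0,0.004,0,0,0],
    [1,0,0,0.003,0,0,0],
    [1,0,0,0.003,0,0,0],
    [1,0,0,0,0,0,0],
    [1,0,0,0,0,0,0]
  ],
  "squeeze": 60
}}

```text
time_s: 7.55
eef_pos: [522.4, -56.7, 33.5]
ee_rot: [0.0, 0.697, 0.717, 0.0]
force: [-0.5, 1.0, -3.9]
grip_width: 0.196
grip_force: 60.2
```

```bash
python3 - <<'E'
from h import *
show()
w=ctrl.capture("wrist"); save(w,"w3"); t=ctrl.capture("top"); s=ctrl.capture("side"); save(s,"s3")
g=cv2.resize(s["img"][190:290,220:360],None,fx=4,fy=4,interpolation=cv2.INTER_CUBIC)
cv2.imwrite("pics/m3.png",np.vstack([g[:,:,::-1],w["img"][:200,:,::-1]]))
show()
E
```

```text
t 7.55 pos [522.38 -56.71  33.46] yaw 0.028 z [ 0. -0. -1.] F [-0.5  1.  -3.9] gw 0.196 gf 60.2
t 7.7 pos [522.36 -56.69  33.42] yaw 0.028 z [ 0. -0. -1.] F [-0.6 -0.1 -3.4] gw 0.188 gf 60.2
```

View pics/m3.png

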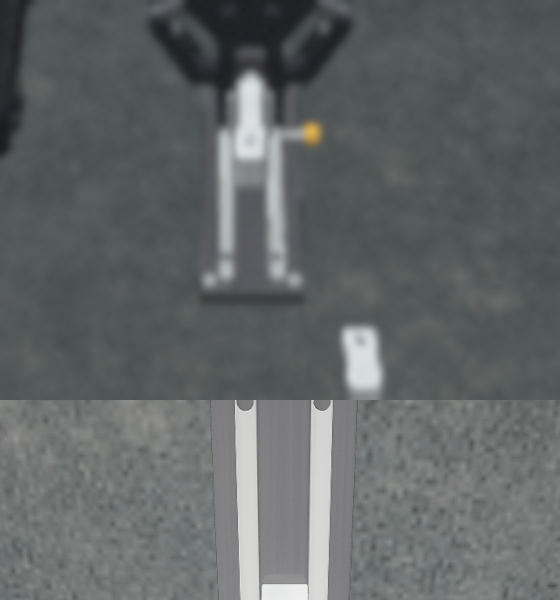

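The bar is between the fences (bar end at columns 262–308, fence inner edges at 259–309) with no side force. Next: lower the last few mm, release and rise.

{"api": "send_rows", "payload": {
  "targets": [
    [1,0,0,0.002,0,0,0],
    [1,0,0,0.002,0,0,0],
    [1,0,0,0.0015,0,0,0],
    [1,0,0,0,0,0,0],
    [0.2,0,0,0,0,0,0],
    [0.2,0,0,0,0,0,0],
    [0.2,0,0,0,0,0,0],
    [0,0,0,-0.01,0,0,0],
    [0,0,0,-0.03,0,0,0],
    [0,0,0,-0.04,0,0,0]
  ]
}}

```text
time_s: 8.95
eef_pos: [521.9, -56.6, 108.9]
ee_rot: [-0.0, 0.697, 0.717, -0.0]
force: [-0.4, -0.7, 0.2]
grip_width: 0.498
grip_force: 0.0
```

```bash
python3 - <<'E'
from h import *
show()
w=ctrl.capture("wrist"); save(w,"w4"); t=ctrl.capture("top"); s=ctrl.capture("side")
show()
for P in ([t],[s],[w],[t,s]): print(fitbar(P,(522.8,-58,-3.11),80,z0=12,free=(0,0,.1)), fitbar(P,(506.1,223.1,-3.011),48,free=(0,0,.1)) if P[0] is not w else "")
print()
plan((506.3,223.3,90),.13,10,-.2)
E
```

```text
t 8.95 pos [521.92 -56.58 108.91] yaw 0.028 z [-0.001  0.    -1.   ] F [-0.4 -0.7  0.2] gw 0.498 gf 0.0
t 9.1 pos [523.28 -56.96 110.04] yaw 0.0281 z [ 0.004 -0.001 -1.   ] F [ 0.6 -0.  -0.3] gw 0.496 gf 0.0
(array([535.493, -87.472,  -3.589]), np.float64(-28.5)) (array([505.274, 223.025,  -3.017]), np.float64(-80.6))
(array([519.699, -65.34 ,  -2.976]), np.float64(-43.1)) (array([506.556, 223.097,  -3.008]), np.float64(-82.8))
(array([522.846, -56.6  ,  -3.11 ]), np.float64(-39.4)) 
(array([522.672, -83.674,  -3.106]), np.float64(-55.9)) (array([506.254, 223.073,  -3.007]), np.float64(-162.0))

[-0.2, 0.0281, -0.0009, 0.002, 0.0004, 0.0002, -0.0102],
[-0.2, 0.0281, -0.0006, 0.002, 0.0004, 0.0002, -0.0102],
[-0.2, 0.0281, -0.0003, 0.002, 0.0004, 0.0002, -0.0102],
[-0.2, 0.0281, -0.0001, 0.002, 0.0004, 0.0002, -0.0102],
[-0.2, 0.0281, 0.0002, 0.002, 0.0004, 0.0002, -0.0102],
[-0.2, 0.0281, 0.0005, 0.002, 0.0004, 0.0002, -0.0102],
[-0.2, 0.0281, 0.0008, 0.002, 0.0004, 0.0002, -0.0102],
[-0.2, 0.0281, 0.0011, 0.002, 0.0004, 0.0002, -0.0102],
[-0.2, 0.028, 0.0014, 0.002, 0.0004, 0.0002, -0.0102],
[-0.2, 0.028, 0.0017, 0.002, 0.0004, 0.0002, -0.0102],
```

View pics/w4.png

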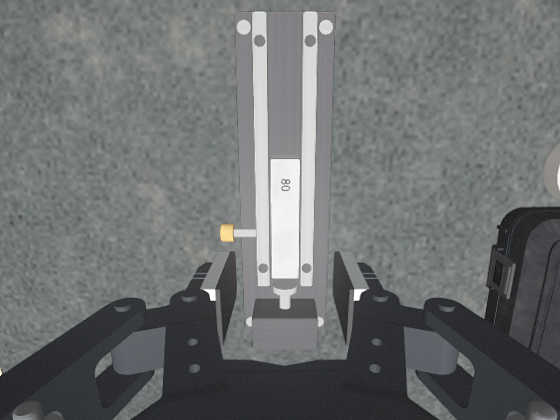

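The long bar now lies flat in the trough (columns 270–299, rows 158–278), short of the spring head. Going for the short bar.

{"api": "send_rows", "payload": {
  "targets": [
    [-0.2,0.028,-0.001,0.002,0,0,-0.01],
    [-0.2,0.028,-0.0005,0.002,0,0,-0.01],
    [-0.2,0.028,-0.0005,0.002,0,0,-0.01],
    [-0.2,0.028,0,0.002,0,0,-0.01],
    [-0.2,0.028,0,0.002,0,0,-0.01],
    [-0.2,0.028,0.0005,0.002,0,0,-0.01],
    [-0.2,0.028,0.001,0.002,0,0,-0.01],
    [-0.2,0.028,0.001,0.002,0,0,-0.01],
    [-0.2,0.028,0.0015,0.002,0,0,-0.01],
    [-0.2,0.028,0.0015,0.002,0,0,-0.01]
  ]
}}

```text
time_s: 10.35
eef_pos: [504.7, 223.7, 86.9]
ee_rot: [-0.0, 0.66, 0.751, -0.001]
force: [0.7, -1.2, 0.0]
grip_width: 0.601
grip_force: 0.0
```

```bash
python3 - <<'E'
from h import *
for i in range(4): w=ctrl.capture("wrist")
save(w,"w5"); print(fitbar([w],(506.3,223.1,-3.01),48)); show()
plan((506.3,223.3,13),.132,1,-.2)
E
```

```text
(array([505.992, 223.84 ,  -3.009]), np.float64(-92.0))
t 10.55 pos [504.92 222.79  87.16] yaw 0.1286 z [-0.001 -0.    -1.   ] F [ 0.5  0.7 -0.2] gw 0.601 gf 0.0
[-0.2, 0.0004, 0.0015, 0.0742, -0.0013, 0.0003, -0.0034],
```

View pics/w5.png

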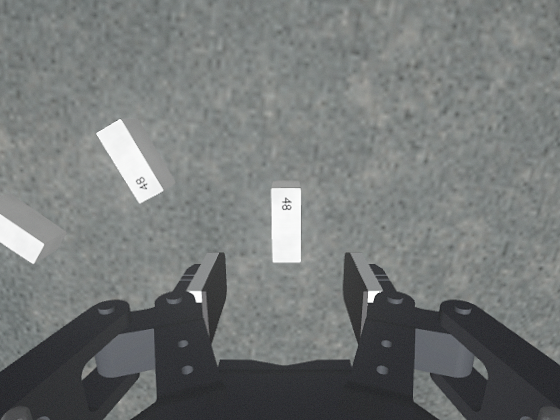

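The wrist view shows the farthest short bar, marked "48", between the fingers at columns 271–301 and rows 188–262. Its look-alike to the left is clear of the fingers. Descend and grip.

{"api": "send_rows", "payload": {
  "targets": [
    [-0.2,0.0005,0.001,0.016,0,0,-0.003],
    [-0.2,0,0,0.018,0,0,0],
    [-0.2,0,0,0.018,0,0,0],
    [-0.2,0,0,0.014,0,0,0],
    [-0.2,0,0,0.008,0,0,0],
    [-0.2,0,0,0,0,0,0],
    [0.7,0,0,0,0,0,0],
    [1,0,0,0,0,0,0],
    [1,0,0,0,0,0,0],
    [1,0,0,0,0,0,0]
  ],
  "squeeze": 60
}}

```text
time_s: 11.8
eef_pos: [506.7, 223.7, 14.5]
ee_rot: [0.0, 0.659, 0.752, 0.001]
force: [-1.0, -0.2, 7.1]
grip_width: 0.191
grip_force: 60.1
```

```bash
python3 - <<'E'
from h import *
show()
# short bar over x_h=-62 : long rear end at -25, short front end -38
print(522.3-62*.028,-41.3+62)
plan((520.6,20.7,75),.028,7,1)
E
```

```text
t 11.8 pos [506.71 223.7   14.54] yaw 0.131 z [ 0.001  0.    -1.   ] F [-1.  -0.2  7.1] gw 0.191 gf 60.1
520.564 20.700000000000003
[1.0, -0.029, -0.0018, -0.0086, 0.0002, -0.0, 0.0147],
[1.0, -0.029, -0.0014, -0.0086, 0.0002, -0.0, 0.0147],
[1.0, -0.0291, -0.001, -0.0086, 0.0002, -0.0, 0.0147],
[1.0, -0.0291, -0.0005, -0.0086, 0.0002, -0.0, 0.0147],
[1.0, -0.0291, -0.0001, -0.0086, 0.0002, -0.0, 0.0147],
[1.0, -0.0291, 0.0003, -0.0086, 0.0002, -0.0, 0.0147],
[1.0, -0.0291, 0.0007, -0.0086, 0.0002, -0.0, 0.0147],
```

{"api": "send_rows", "payload": {
  "targets": [
    [1,0,0,-0.03,0,0,0],
    [1,0,0,-0.03,0,0,0],
    [1,-0.029,-0.002,0,0,0,0.0147],
    [1,-0.029,-0.0014,0,0,0,0.0147],
    [1,-0.029,-0.001,0,0,0,0.0147],
    [1,-0.029,-0.0005,0,0,0,0.0147],
    [1,-0.029,0,0,0,0,0.0147],
    [1,-0.029,0.0005,0,0,0,0.0147],
    [1,-0.029,0.0005,0,0,0,0.0147],
    [1,0,0,0,0,0,0]
  ]
}}

```text
time_s: 13.05
eef_pos: [520.0, 19.5, 73.6]
ee_rot: [-0.0, 0.698, 0.716, -0.0]
force: [-0.4, -0.2, -2.0]
grip_width: 0.189
grip_force: 59.3
```

```bash
python3 - <<'E'
from h import *
for i in range(2): w=ctrl.capture("wrist")
save(w,"w6"); show()
a=-1.543; c,n=np.cos(a),np.sin(a)
for u,v in [(-112,-11),(-112,11)]: print(u,v,proj([522.3+u*c-v*n,-41.3+u*n+v*c,22],w)[0].round(0))
plan((520.6,20.7,26.6),.028,1,1)
E
```

```text
t 13.15 pos [519.75  21.16  73.59] yaw 0.0278 z [-0.001  0.    -1.   ] F [ 0.9  0.7 -1.8] gw 0.19 gf 59.3
-112 -11 [264. 145.]
-112 11 [304. 145.]
[1.0, -0.0005, 0.0009, 0.047, -0.0006, -0.0003, -0.0002],
```

View pics/w6.png

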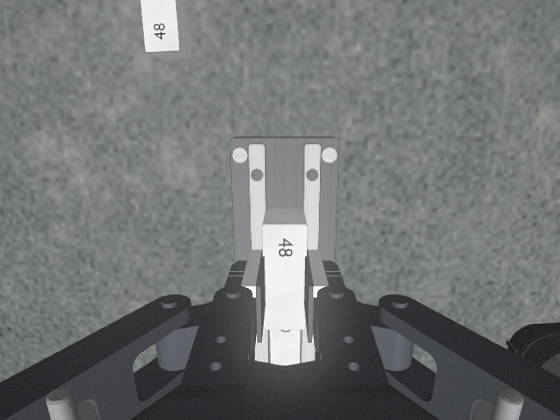

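The short bar (columns 263–306) is centred on the trough (fences at 249–265 and 304–320). Lowering.

{"api": "send_rows", "payload": {
  "targets": [
    [1,0,0.0005,0.01,0,0,0],
    [1,0,0,0.012,0,0,0],
    [1,0,0,0.008,0,0,0],
    [1,0,0,0.005,0,0,0],
    [1,0,0,0.003,0,0,0],
    [1,0,0,0.003,0,0,0],
    [1,0,0,0.003,0,0,0],
    [1,0,0,0.002,0,0,0],
    [1,0,0,0,0,0,0],
    [1,0,0,0,0,0,0]
  ]
}}

```text
time_s: 14.4
eef_pos: [520.6, 20.9, 27.9]
ee_rot: [0.0, 0.697, 0.717, 0.0]
force: [-0.3, 0.2, -2.3]
grip_width: 0.191
grip_force: 59.3
```

```bash
python3 -c "
from h import *
show()"
```

```text
t 14.4 pos [520.56  20.93  27.89] yaw 0.0281 z [ 0. -0. -1.] F [-0.3  0.2 -2.3] gw 0.191 gf 59.3
```

{"api": "send_rows", "payload": {
  "targets": [
    [1,0,0,0.0012,0,0,0],
    [1,0,0,0,0,0,0],
    [0.4,0,0,0,0,0,0],
    [0.4,0,0,0,0,0,0],
    [0.4,0,0,0,0,0,0],
    [1,0,0,0,0,0,0],
    [1,0,0,0,0,0,0],
    [1,0,0,0,0,0,0],
    [1,0,0,0,0,0,0],
    [1,0,0,0,0,0,0]
  ],
  "squeeze": 60
}}

```text
time_s: 15.65
eef_pos: [520.6, 20.9, 26.9]
ee_rot: [0.0, 0.697, 0.717, 0.0]
force: [-1.6, 0.2, 5.4]
grip_width: 0.192
grip_force: 59.9
```

```bash
python3 - <<'E'
from h import *
show()
t=ctrl.capture("top"); s=ctrl.capture("side"); w=ctrl.capture("wrist"); save(w,"w7")
for q in("long_bar","short_bar"):
  for p,n in((t,"t"),(s,"s")):
    print(q,n,[(round(d["score"],2),onz(d["point"],12,p).round(0)) for d in ctrl.landmark_of(q,p)[:5]])
E
```

```text
t 15.65 pos [520.62  20.91  26.9 ] yaw 0.0281 z [ 0. -0. -1.] F [-1.6  0.2  5.4] gw 0.192 gf 59.9
long_bar t [(0.77, array([519., -51.,  12.]))]
long_bar s [(0.53, array([524., -47.,  12.]))]
short_bar t [(0.65, array([409., 240.,  12.]))]
short_bar s [(0.75, array([409., 257.,  12.])), (0.7, array([520.,  20.,  12.])), (0.61, array([327., 197.,  12.]))]
```

{"api": "send_rows", "payload": {
  "targets": [
    [1,-0.002,0,-0.0003,0,0,0],
    [1,-0.003,0,0,0,0,0],
    [1,-0.003,0,0,0,0,0],
    [1,-0.002,0,0,0,0,0],
    [1,-0.001,0,0,0,0,0],
    [1,-0.001,0,0,0,0,0],
    [1,-0.001,0,0,0,0,0],
    [1,-0.001,0,0,0,0,0],
    [1,-0.001,0,0,0,0,0],
    [1,-0.001,0,0,0,0,0]
  ]
}}

```text
time_s: 17.25
eef_pos: [520.9, 5.3, 26.9]
ee_rot: [-0.0, 0.697, 0.717, 0.0]
force: [0.8, 5.3, 4.1]
grip_width: 0.192
grip_force: 59.7
```

{"api": "send_rows", "payload": {
  "targets": [
    [1,-0.0008,0,0,0,0,0],
    [1,-0.0008,0,0,0,0,0],
    [1,-0.0008,0,0,0,0,0],
    [1,-0.0006,0,0,0,0,0],
    [1,-0.0006,0,0,0,0,0],
    [1,-0.0006,0,0,0,0,0],
    [1,-0.0006,0,0,0,0,0],
    [1,-0.0006,0,0,0,0,0],
    [1,-0.0006,0,0,0,0,0],
    [1,0,0,0,0,0,0]
  ]
}}

```text
time_s: 18.5
eef_pos: [521.1, -0.8, 26.9]
ee_rot: [-0.0, 0.697, 0.717, 0.0]
force: [0.1, 5.5, 3.6]
grip_width: 0.187
grip_force: 59.7
```

{"api": "send_rows", "payload": {
  "targets": [
    [1,-0.0005,0,0,0,0,0],
    [1,-0.0005,0,0,0,0,0],
    [1,-0.0005,0,0,0,0,0],
    [1,-0.0005,0,0,0,0,0],
    [1,-0.0005,0,0,0,0,0],
    [1,-0.0005,0,0,0,0,0],
    [1,0,0,0,0,0,0],
    [1,0,0,0,0,0,0],
    [1,0,0,0,0,0,0],
    [1,0,0,0,0,0,0]
  ]
}}

```text
time_s: 19.75
eef_pos: [521.1, -3.1, 26.9]
ee_rot: [-0.001, 0.697, 0.717, 0.0]
force: [-0.4, 9.0, 4.9]
grip_width: 0.188
grip_force: 59.8
```

```bash
python3 - <<'E'
from h import *
F=[]
for i in range(3):
    p=ctrl.capture("side"); s,_=st(); F.append(s["force"])
print(np.round(F,1)); show()
t=ctrl.capture("top"); w=ctrl.capture("wrist")
g=lambda p,a,b,c,d,f:cv2.resize(p["img"][a:b,c:d,::-1],None,fx=f,fy=f,interpolation=cv2.INTER_CUBIC)
cv2.imwrite("pics/m8.png",np.hstack([g(p,195,275,240,320,5),g(t,190,270,225,305,5)]))
E
```

```text
[[-0.   9.1  4. ]
 [ 0.2  8.8  4.1]
 [ 0.6  9.3  4.2]]
t 19.9 pos [521.09  -3.15  26.93] yaw 0.028 z [-0.     0.001 -1.   ] F [0.6 9.3 4.2] gw 0.189 gf 59.8
```

View pics/m8.png

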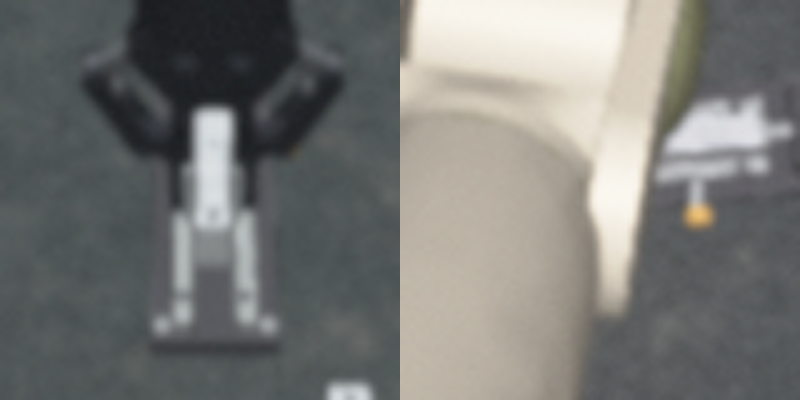

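The bars have met the spring head: the force step matches, and the geometry predicts contact at TCP y ≈ -3.3. Now pressing in slowly.

{"api": "send_rows", "payload": {
  "targets": [
    [1,-0.0005,0,0,0,0,0],
    [1,-0.0005,0,0,0,0,0],
    [1,-0.0005,0,0,0,0,0],
    [1,-0.0005,0,0,0,0,0],
    [1,-0.0005,0,0,0,0,0],
    [1,-0.0005,0,0,0,0,0],
    [1,0,0,0,0,0,0],
    [1,0,0,0,0,0,0],
    [1,0,0,0,0,0,0],
    [1,0,0,0,0,0,0]
  ]
}}

```text
time_s: 21.25
eef_pos: [521.0, -5.6, 26.9]
ee_rot: [-0.001, 0.697, 0.717, 0.001]
force: [0.4, 12.6, 6.1]
grip_width: 0.191
grip_force: 59.9
```

{"api": "send_rows", "payload": {
  "targets": [
    [1,-0.0005,0,0,0,0,0],
    [1,-0.0005,0,0,0,0,0],
    [1,-0.0005,0,0,0,0,0],
    [1,-0.0005,0,0,0,0,0],
    [1,0,0,0,0,0,0],
    [1,0,0,0,0,0,0],
    [1,0,0,0,0,0,0],
    [1,0,0,0,0,0,0],
    [1,0,0,0,0,0,0],
    [1,0,0,0,0,0,0]
  ]
}}

```text
time_s: 22.5
eef_pos: [521.1, -7.3, 26.9]
ee_rot: [-0.001, 0.697, 0.717, 0.001]
force: [-0.0, 15.2, 6.8]
grip_width: 0.188
grip_force: 60.0
```

{"api": "send_rows", "payload": {
  "targets": [
    [1,-0.0005,0,0,0,0,0],
    [1,-0.0005,0,0,0,0,0],
    [1,-0.0005,0,0,0,0,0],
    [1,0,0,0,0,0,0],
    [1,0,0,0,0,0,0],
    [1,0,0,0,0,0,0],
    [1,0,0,0,0,0,0],
    [1,0,0,0,0,0,0],
    [1,0,0,0,0,0,0],
    [1,0,0,0,0,0,0]
  ]
}}

```text
time_s: 23.75
eef_pos: [521.1, -8.6, 26.9]
ee_rot: [-0.001, 0.697, 0.717, 0.001]
force: [0.1, 15.4, 5.9]
grip_width: 0.192
grip_force: 60.0
```

```bash
python3 - <<'E'
from h import *
show(); w=ctrl.capture("wrist"); save(w,"w9"); show()
a=-1.543; c,n=np.cos(a),np.sin(a); f=lambda u,v,z:proj([522.3+u*c-v*n,-41.3+u*n+v*c,z],w)[0].round(1)
print("fence end",f(-112,-15,22),f(-112,15,22))
for p in(0,3,6,9): print(p,"short rear top edge",f(p-62,-9,38),f(p-62,9,38),"joint",f(p-14,0,38))
E
```

```text
t 23.75 pos [521.07  -8.61  26.92] yaw 0.0279 z [-0.001  0.003 -1.   ] F [ 0.1 15.4  5.9] gw 0.192 gf 60.0
t 23.8 pos [521.07  -8.59  26.93] yaw 0.0279 z [-0.001  0.003 -1.   ] F [-0.3 16.2  6.2] gw 0.193 gf 60.0
fence end [246.2  81.2] [320.9  81.2]
0 short rear top edge [260.5 211.7] [306.5 211.7] joint [283.5 319.7]
3 short rear top edge [260.6 219.1] [306.4 219.1] joint [283.5 325.7]
6 short rear top edge [260.7 226.4] [306.3 226.4] joint [283.5 331.7]
9 short rear top edge [260.8 233.6] [306.1 233.6] joint [283.5 337.6]
```

View pics/w9.png

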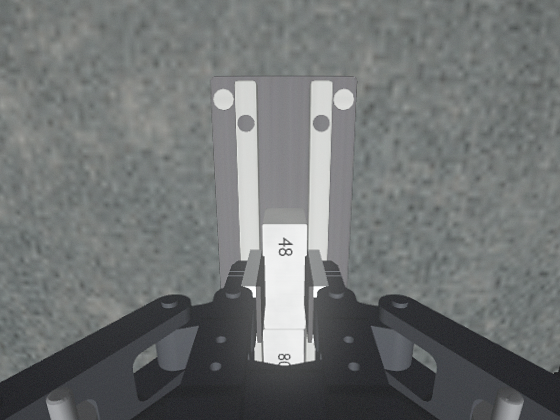

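The fence end is at row 81, as predicted. The short bar's rear edge (row about 224) and the joint (row about 329) both put the plunger about 5 mm in, which is about 9 N, and the bars are touching. All readings are steady, so I'm handing in.

```bash
python3 -c "
from h import *
print(ctrl.finish_job())"
```

```text
the job is handed in; nothing more can be done
None
```

Both bars lie end to end in the trough and I handed the job in with the gripper still holding the push on the short bar; I estimate the plunger about 5 mm in and about 9 N on the stop, and no verdict was returned.

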